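# Back the sample carousel up by one cup

## Robot

A 6-joint arm with a two-finger parallel gripper is mounted at the origin on the work surface. World frame = base frame: x ahead of the robot, y to its left, z up, the work surface at z = 0. Lengths are in m, angles in rad, forces in N, time in s.
With the tool pointing down it reaches from about 0.325 to 0.9 m from the base axis. Payload 6.1 kg.
Tool frame: the origin (TCP) lies at the very end of the fingers, on their centre line; the grasp point (between the pads) lies 19 mm behind it (robot.grip_depth is the x of the grasp point in the tool frame, in m); x points along the fingers, y is the direction in which the jaws open and shut, and the axes are right-handed (so a half turn about x gives the same grasp; the last joint's range is limited). The gripper opens to 85 mm and grips with 20 to 120 N. Pads are 22 mm wide; open, the fingers measure 114 mm over their backs; the gripper's body (76 mm by 85 mm) begins 54 mm behind the grasp point. The pads swing forward as they close: fully open they stand 13 mm farther back than shut.
Start: joints at [-1.386, 0.22, 1.526, -0, 1.395, -0.126], TCP at [0.191, -0.595, 0.231] pointing down, gripper open.
Joint ranges: [-2.98, 2.98], [-0.91, 2.08], [0.09, 2.57], [-1.24, 4.39], [0.2, 2.65], [-2.68, 2.68]. Speed limits (rad/s): [2.57, 2.57, 3.01, 3.14, 3.14, 3.14].

## Interface

Orientations are given as a unit quaternion [w, x, y, z].
In Python, from bench import readout, viewer, robot gives the robot as it stands.
- The arm moves only by the tool carry_out, never from a script. Its argument "rows" is a list of rows, each a list of 3 entries, a list of its own where there are three numbers: the shift along the tool's x, y, z in mm, then the turn, a rotation vector about the tool's x, y, z in degrees, then the opening, from 0 (shut) to 1 (fully open). A call has 1 to 5 rows; each row is the pose to reach, as a shift and turn from the pose commanded when the call began, along the tool's axes at that moment; what a row does not reach only later rows make up. A row lasts 1/10 s, in which the tool goes at most 50 mm and 8.59 degrees, less where a joint would pass 70% of its speed; a pose out of reach is approached as far as the arm can. A call with a gripper value outside its range is refused whole. The fingers move at their own pace and stop on an object; the grip force is fixed at half the most. Time passes only in rows, so rows that repeat a pose let the fingers close. It gives the time, the measured TCP pose, the force and the opening at its end, in the units of the state.
- readout.get_state(): the state, without advancing time (a new reading comes with each control period).
- viewer.read_camera(name): name is "scene" or "top" or "wrist"; returns (picture, depth): 400x640x3 uint8, red, green, blue; 400x640 float32, m along the optical axis (not along the pixel's ray), 0 where there is no reading.
- viewer.camera_model(name): a dict with "fx", "fy", "cx", "cy" (pixels), "rvec" (rotation vector, rad) and "tvec" (3), from world to camera coordinates, as OpenCV has them; the wrist camera has in their place "tool_from_camera" (4x4, takes a point from camera to tool coordinates, whose origin is the TCP and whose axes are the tool frame's). Camera axes: x right, y down, z forward; pixel columns grow to the right and rows downward; lengths in m; the calibration is good to about 2 mm. A picture is of the moment at which its call begins: read the wrist's pose just before it. camera_model takes no time and is no camera call.
- robot.hand_in(): hands the job in, once; it reports no verdict.
The state is a dict: "clock": time; "joints": joint angles; "qd": joint speeds; "joint_efforts": joint torques, N m; "eef_pos": TCP position; "eef_rot": TCP orientation; "ft_force": force on the tool from outside, world axes, zero at the start; "wrist_torque": the same for the moment, N m; "finger_gap": opening from 0.0 (shut) to 1.0 (fully open).
Only numpy, scipy, OpenCV 4.12 (cv2) and the standard library are available. Lean on these libraries where they do the work, as an engineer would, in place of code of your own. Each camera call takes 0.05 s, during which the arm holds its last target.

## Task

The sample carousel has stepped one cup too far, and its ratchet stops it from turning back. With a fingertip tip the yellow ball lever back until the pawl is lifted out of the toothed ring and rests on its stop, push the carousel backward (clockwise seen from above) by one notch so that the red-capped cup stands under the probe, then tip the lever forward so that the pawl drops into that notch. Pick nothing up: the cups stay standing in their nests and the other loose things stay where they are.

Things in the scene. Friction and masses are not known exactly. Their poses are not given: they have to be found in the camera images.
- sampler: Cream sampler, flat housing 340 x 280 mm, top 46 mm above the bench; fixed, its place and yaw vary. Origin: on the bench under the carousel's upright axis; own +x points to its tower (40 x 62 mm, 235 mm high), +y to the pawl side. The tower's arm (207 to 235 mm high) reaches in over own angle 0. Angles in these notes count counter-clockwise from above, about that axis, from own +x.
- carousel (a joint): Turn of the white 8-place carousel (radius 130 mm, floor 64 mm above the bench), rad, positive counter-clockwise from above = forward; starts near 0. One notch back is -0.785. With the pawl in, it turns only forward, with about 0.07 rad of play backward. Drag 1.5 to 3 N at 85 mm radius; it stays where it is left. Ring of 8 steel saw teeth, 10 mm high, at 108 to 130 mm radius.
- carousel_hub (a point): On the carousel's axis at floor height, 64 mm above the bench; a hub of 40 mm radius rises there to 102 mm. At carousel 0 the stations lie at 0, 45, ... 315 deg, 88 mm from the axis, each a square nest with a rim 14 mm high. Cups stand at 0, 45 (red cap), 90, 225 and 315; 135, 180 and 270 are empty.
- divider (a point): Mid top edge of one of eight white upright dividers (4 mm thick, 38 to 104 mm from the axis, tops 110 mm above the bench, half-way between stations). This one is at 247.5 deg at carousel 0, the point 85 mm from the axis; it turns along. On its counter-clockwise side is the empty bay at 270 deg: a fingertip let down there, tip about 87 mm above the bench, can push it clockwise.
- pawl (a joint): Tilt of the steel pawl about its level pivot, rad: 0 = nose down in a notch (its start), 1.13 = back on its stop. Weighted, no spring: below 0.5 it falls shut by itself, beyond 0.65 it falls back onto the stop and stays. Tipping takes under 1 N at the ball, more if the carousel is wedged back against the nose. The nose clears the teeth beyond 0.3.
- pawl_pivot (a point): Centre of the pawl's pivot pin, 80 mm above the bench, 130 mm from the carousel's axis; fixed. A steel plate (8 mm thick, top 92 mm above the bench) carries it on the outer side, its inner face 17 mm outward of this point. A rubber stop pin 28 mm beyond the pivot reaches 94 mm above the bench.
- pawl_ball (a point): Centre of the yellow ball (24 mm) on the pawl's lever, a 6 mm rod, 60 mm from the pivot. Pawl in: 138 mm above the bench, 15 mm from over the pivot towards the nose. Pawl on its stop: 119 mm above the bench, 46 mm beyond the pivot, away from the nose. It swings in the upright plane through nose and pivot; pushed level from the nose side to the pivot side it lifts the pawl.
- pawl_nose (a point): Lower front edge of the pawl's nose (12 mm wide). Pawl in: 66 mm above the bench, 55 mm from the pivot measured level. The level direction from here to the pivot, with the pawl in, is the way the ball is tipped back. Let down with the carousel over about 3 deg too far back, the nose lands on top of the next tooth; up to 10 deg short it still drops in.
- probe_tip (a point): Lower end of the steel probe tube (5 mm thick), 140 mm above the bench, straight over the station at own angle 0, 88 mm from the carousel's axis.
- cup_red: The cup to bring back under the probe: pale, 24 mm in diameter, red cap 26 mm, 51 mm high in all, 30 g, loose in its nest. Origin at the centre of its underside. Starts one station counter-clockwise of the probe.
- cup_a: Like cup_red with a white cap; starts under the probe.
- cup_b: Like cup_red with a white cap; starts at 90 deg, beside the pawl.
- cup_c: Like cup_red with a blue cap; starts at 315 deg.
- cup_d: Like cup_red with a blue cap; starts at 225 deg.
- wash_bottle: Loose bystander: wash bottle, 72 mm in diameter, 205 mm high with its bent blue spout. Origin under its centre.
- amber_jar: Loose bystander: amber jar, 60 mm in diameter, 100 mm high. Origin under its centre.
- beaker: Loose bystander: glass beaker, 70 mm in diameter, 90 mm high. Origin under its centre.
- mouse: Loose bystander: black computer mouse, 100 x 58 x 31 mm, on a blue pad at the left. Origin under its centre.

How it is judged:
By the outcome, as a careful person would: the job done as asked, in the order asked, and still so for the second after the job is handed in, with the robot touching nothing.
It also fails if it takes over 58 s, if anything falls off the work surface, if the arm or the gripper's body presses on something with over 40 N, if the wrist force passes 120 N, or if a joint passes its speed limit or range.

## Working session

There is one attempt and no reset: what is moved stays moved. The work goes in short steps, Python scripts to look and compute and a tool call to move; the robot and the scene stay as the last step left them, time stands still between calls to the robot, and variables do not carry over. Pictures are saved under pics/ and viewed, and the job is handed in when it is done.

Besides the shell and the picture viewer there is one more tool, called after "Call:" as name(argument=value, ...) on one line, values as JSON. carry_out: Moves the arm, as the interface text tells. Its arguments: {"type":"object","properties":{"rows":{"type":"array"}},"required":["rows"]}

```bash
mkdir -p pics
cat > h.py <<'E'
import numpy as np, cv2
from bench import readout, viewer, robot
def snap(n,fn):
    s=readout.get_state(); im,d=viewer.read_camera(n); cv2.imwrite('pics/'+fn+'.png',im[:,:,::-1]); np.savez('pics/'+fn+'.npz',im=im,d=d,p=s['eef_pos'],q=s['eef_rot']); return im,d
def cam(n):
    m=viewer.camera_model(n); R=cv2.Rodrigues(np.array(m['rvec'],float))[0]; return m,R,np.array(m['tvec'],float).ravel()
def ray(n,u,v):
    m,R,t=cam(n); c=np.array([(u-m['cx'])/m['fx'],(v-m['cy'])/m['fy'],1.]); return -R.T@t, R.T@c
def onz(n,u,v,z):
    o,d=ray(n,u,v); return o+d*(z-o[2])/d[2]
def pt(n,u,v,dep):
    o,d=ray(n,u,v); return o+d*dep
def proj(n,P):
    m,R,t=cam(n); c=R@np.array(P,float)+t; return m['fx']*c[0]/c[2]+m['cx'],m['fy']*c[1]/c[2]+m['cy']
E
python3 - <<'E'
from h import *
for n in ('top','scene'): snap(n,n+'0'); print(viewer.camera_model(n))
print(readout.get_state())
E
```

```text
{'fx': 446.8476278735211, 'fy': 446.8476278735211, 'cx': 328.42808880424434, 'cy': 193.75088662679252, 'rvec': array([ 2.20085769, -2.181247  ,  0.09285204]), 'tvec': array([-0.02821818,  0.54943109,  1.41101411])}
{'fx': 403.8339742640366, 'fy': 403.8339742640366, 'cx': 321.2377353698651, 'cy': 198.70848501025498, 'rvec': array([ 1.33109771,  1.98381507, -1.09525209]), 'tvec': array([ 0.20154937, -0.20069075,  1.48233866])}
{'clock': 0.1, 'joints': array([-1.38611819e+00,  2.21167115e-01,  1.52753484e+00,  9.70732995e-06,
        1.39467508e+00, -1.26093475e-01]), 'qd': array([-0.00010072,  0.00077974, -0.0014146 , -0.0013212 , -0.00039206,
       -0.0006271 ]), 'joint_efforts': array([ 8.24212348e-04, -4.98243856e+01, -3.90548265e+01, -3.33954094e-04,
        5.56344021e-03, -2.09274918e-05]), 'eef_pos': array([ 0.1910215 , -0.59451057,  0.23027614]), 'eef_rot': array([-0.1088014, -0.6985722, -0.1100628,  0.6986024]), 'ft_force': array([-0.65193594,  0.30443582, -0.15410173]), 'wrist_torque': array([-0.01585504,  0.02491548,  0.00299307]), 'finger_gap': 1.0002931526336931}
```

View pics/top0.png

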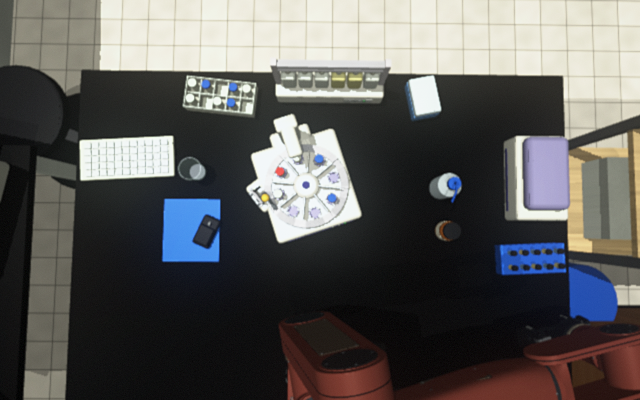

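View pics/scene0.png

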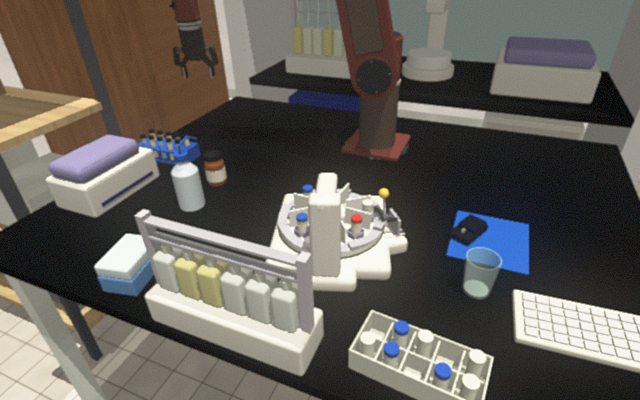

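Run:
```python
from h import *
im=cv2.imread('pics/top0.png'); c=cv2.resize(im[105:250,235:370],None,fx=5,fy=5,interpolation=cv2.INTER_CUBIC)[:600]
c=cv2.resize(im[108:248,235:370],None,fx=4.25,fy=4.25,interpolation=cv2.INTER_CUBIC); cv2.imwrite('pics/topz.png',c)
z=np.load('pics/top0.npz'); I=z['im'];d=z['d']
hsv=cv2.cvtColor(I,cv2.COLOR_RGB2HSV)
def blobs(m):
    n,l,s,ce=cv2.connectedComponentsWithStats(m.astype(np.uint8))
    return [(ce[i],s[i,4]) for i in range(1,n) if s[i,4]>8]
H,S,V=cv2.split(hsv); roi=np.zeros_like(H,bool); roi[110:245,240:365]=1
for nm,m,zz in (('red',((H<8)|(H>172))&(S>130)&(V>90),.117),('blue',(H>100)&(H<130)&(S>120),.117),('yel',(H>18)&(H<35)&(S>120)&(V>90),.14)):
    for ce,a in blobs(m&roi): print(nm,ce,a,onz('top',*ce,zz),d[int(ce[1]),int(ce[0])], pt('top',*ce,d[int(round(ce[1])),int(round(ce[0]))]))
im2=cv2.imread('pics/scene0.png'); cv2.imwrite('pics/scz.png',cv2.resize(im2[165:300,260:420],None,fx=4.4,fy=4.4,interpolation=cv2.INTER_CUBIC))
```

```text
red [279.58333333 171.125     ] 48 [0.60914129 0.12459929 0.117     ] 1.3425593 [0.60971962 0.12506233 0.11225595]
blue [318.56603774 158.54716981] 53 [0.64829129 0.00841991 0.117     ] 1.3391436 [0.64878864 0.0084536  0.11371373]
blue [331.61538462 197.75      ] 52 [ 0.53080763 -0.03167745  0.117     ] 1.3351337 [ 0.53085603 -0.03169273  0.11623192]
yel [264.5625 197.375 ] 48 [0.52863135 0.16497551 0.14      ] 1.2991712 [0.52806012 0.16378445 0.14914683]
```

View pics/topz.png

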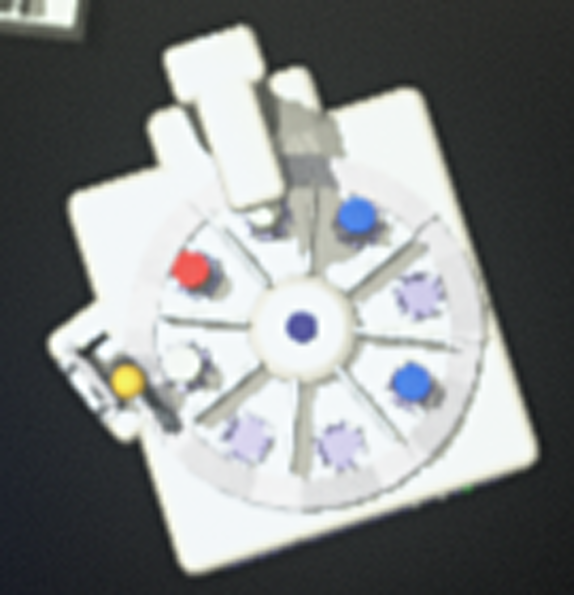

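View pics/scz.png

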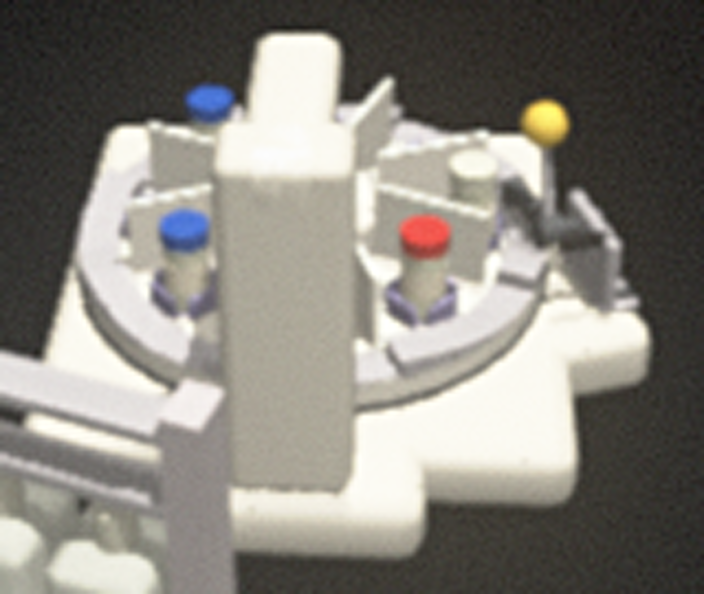

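```bash
cat >> h.py <<'E'
from scipy.spatial.transform import Rotation as Ro
def tr(q): return Ro.from_quat([q[1],q[2],q[3],q[0]])
def down(yaw): # tool y points at world angle yaw(deg)
    a=np.radians(yaw); x=np.array([0,0,-1.]); y=np.array([np.cos(a),np.sin(a),0]); return Ro.from_matrix(np.c_[x,y,np.cross(x,y)])
def yawof(s): y=tr(s['eef_rot']).as_matrix()[:,1]; return np.degrees(np.arctan2(y[1],y[0]))
def go(P,yaw):
    s=readout.get_state(); R=tr(s['eef_rot']); 
    sh=R.inv().apply(np.array(P)-s['eef_pos'])*1000; rv=np.degrees((R.inv()*down(yaw)).as_rotvec())
    print('shift',sh.round(1),'turn',rv.round(1),'t',round(s['clock'],2))
E
python3 - <<'E'
from h import *
s=readout.get_state(); print(tr(s['eef_rot']).as_matrix().round(3),yawof(s)); print(viewer.camera_model('wrist'))
for yw in (-50,40,0): go([.45,.08,.36],yw)
E
```

```text
[[-0.     0.306 -0.952]
 [ 0.002 -0.952 -0.306]
 [-1.    -0.002 -0.   ]] -72.19418414195745
{'fx': 321.7851353560125, 'fy': 321.7851353560125, 'cx': 321.7888528276717, 'cy': 202.86291509184176, 'tool_from_camera': array([[-1.36965068e-04, -3.06446150e-01,  9.51887986e-01,
        -1.41341830e-01],
       [ 9.99999214e-01, -1.22843860e-03, -2.51589813e-04,
         1.32166696e-04],
       [ 1.24643468e-03,  9.51887203e-01,  3.06446078e-01,
        -7.82084943e-02],
       [ 0.00000000e+00,  0.00000000e+00,  0.00000000e+00,
         1.00000000e+00]])}
shift [-128.6 -563.2 -452.9] turn [-22.2  -0.    0.1] t 0.1
shift [-128.6 -563.2 -452.9] turn [-1.122e+02 -1.000e-01  1.000e-01] t 0.1
shift [-128.6 -563.2 -452.9] turn [-72.2  -0.1   0.1] t 0.1
```

Run:
```python
from h import *
go([.54,.13,.30],-50)
```

```text
shift [ -68.6 -583.2 -553.8] turn [-22.2  -0.    0.1] t 0.1
```

Call:
carry_out(rows=[[[-69, -583, -554], [-22, 0, 0], 0], [[-69, -583, -554], [-22, 0, 0], 0], [[-69, -583, -554], [-22, 0, 0], 0], [[-69, -583, -554], [-22, 0, 0], 0], [[-69, -583, -554], [-22, 0, 0], 0]])

```text
clock: 0.6
eef_pos: [0.2996, -0.3686, 0.2523]
eef_rot: [0.24, 0.665, 0.241, -0.665]
ft_force: [0.3, -0.0, -0.1]
finger_gap: 0.145
```

Run:
```python
from h import *
s=readout.get_state();print(s['eef_pos'],yawof(s),s['joints'],s['finger_gap'])
go([.54,.13,.30],-50)
```

```text
[ 0.29958248 -0.36861382  0.25231502] -50.2207275939509 [-1.05474249e+00 -1.60213571e-01  1.87643131e+00  2.29070067e-04
  1.42604480e+00 -1.78258456e-01] 0.14499436750521605
shift [ -47.4 -229.4 -503.8] turn [-0.2 -0.   0. ] t 0.6
```

Call:
carry_out(rows=[[[-47, -229, -504], [0, 0, 0], 0], [[-47, -229, -504], [0, 0, 0], 0], [[-47, -229, -504], [0, 0, 0], 0], [[-47, -229, -504], [0, 0, 0], 0], [[-47, -229, -504], [0, 0, 0], 0]])

```text
clock: 1.1
eef_pos: [0.4078, -0.1443, 0.2739]
eef_rot: [0.241, 0.665, 0.241, -0.665]
ft_force: [1.2, -1.1, -0.2]
finger_gap: 0.0
```

Run:
```python
from h import *
s=readout.get_state();print(s['eef_pos'],yawof(s),s['joints'],s['finger_gap'])
go([.54,.13,.30],-50)
```

```text
[ 0.40778593 -0.14429925  0.27387557] -50.21451726528787 [-5.22865179e-01 -2.85952947e-01  1.94082826e+00  4.24561711e-05
  1.48642836e+00  3.53539890e-01] 5.1599044097442174e-05
shift [ -26.1 -126.2 -277.1] turn [-0.2 -0.  -0. ] t 1.1
```

Call:
carry_out(rows=[[[-26, -126, -277], [0, 0, 0], 0], [[-26, -126, -277], [0, 0, 0], 0], [[-26, -126, -277], [0, 0, 0], 0], [[-26, -126, -277], [0, 0, 0], 0], [[-26, -126, -277], [0, 0, 0], 0]])

```text
clock: 1.6
eef_pos: [0.516, 0.0802, 0.295]
eef_rot: [-0.241, -0.665, -0.241, 0.665]
ft_force: [0.6, -1.2, 0.4]
finger_gap: -0.002
```

Call:
carry_out(rows=[[[0, -24, -53], [0, 0, 0], 0], [[0, -24, -53], [0, 0, 0], 0], [[0, -24, -53], [0, 0, 0], 0]])

```text
clock: 1.9
eef_pos: [0.5408, 0.1319, 0.2941]
eef_rot: [-0.242, -0.664, -0.242, 0.665]
ft_force: [-0.1, 0.1, -0.8]
finger_gap: 0.001
```

Run:
```python
from h import *
s=readout.get_state();print(s['eef_pos'],yawof(s),s['joints'],s['qd'])
snap('wrist','w1')
```

```text
[0.54080778 0.13192968 0.29408471] -50.01678707422193 [ 9.76667587e-02  2.36592584e-02  1.62455172e+00 -1.02279455e-04
  1.49532604e+00  9.70631343e-01] [-0.04956135 -0.03435177  0.03166439 -0.01473596  0.00968172 -0.01573059]
```

View pics/w1.png

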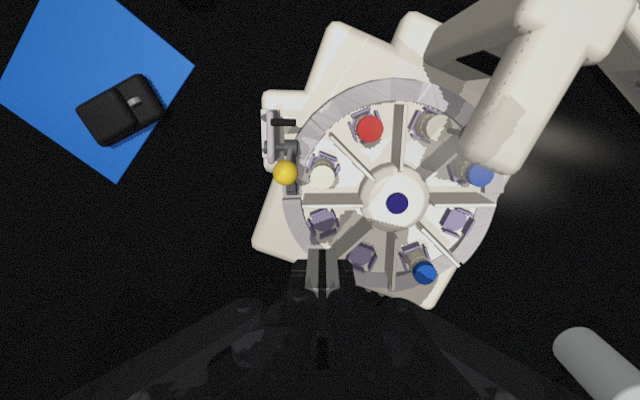

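```bash
cat >> h.py <<'E'
def wray(fn,u,v):
    z=np.load('pics/'+fn+'.npz'); m=viewer.camera_model('wrist'); T=np.array(m['tool_from_camera']); R=tr(z['q']).as_matrix()
    c=np.array([(u-m['cx'])/m['fx'],(v-m['cy'])/m['fy'],1.]); return R@T[:3,3]+z['p'], R@T[:3,:3]@c
def won(fn,u,v,h): o,d=wray(fn,u,v); return o+d*(h-o[2])/d[2]
def wproj(fn,P):
    z=np.load('pics/'+fn+'.npz'); m=viewer.camera_model('wrist'); T=np.array(m['tool_from_camera']); R=tr(z['q']).as_matrix()
    c=np.linalg.inv(T)@np.r_[R.T@(np.array(P)-z['p']),1]; return m['fx']*c[0]/c[2]+m['cx'],m['fy']*c[1]/c[2]+m['cy']
def wblobs(fn,amin=40):
    I=np.load('pics/'+fn+'.npz')['im']; H,S,V=cv2.split(cv2.cvtColor(I,cv2.COLOR_RGB2HSV)); o=[]
    for nm,m in (('red',((H<8)|(H>172))&(S>130)&(V>90)),('blue',(H>100)&(H<135)&(S>110)&(V>60)),('yel',(H>18)&(H<35)&(S>120)&(V>90))):
        n,l,s,ce=cv2.connectedComponentsWithStats(m.astype(np.uint8))
        o+=[(nm,ce[i],s[i,4]) for i in range(1,n) if s[i,4]>amin]
    return o
E
python3 - <<'E'
from h import *
d=np.load('pics/w1.npz')['d']
for nm,ce,a in wblobs('w1'):
    h={'red':.115,'blue':.115,'yel':.138}[nm]
    if nm=='blue' and abs(ce[0]-397)<6: h=.102
    o,r=wray('w1',*ce); print(nm,ce.round(1),a,won('w1',*ce,h).round(4),'depth pt',(o+r*d[int(ce[1]),int(ce[0])]).round(4))
im=cv2.imread('pics/w1.png'); cv2.imwrite('pics/w1z.png',cv2.resize(im[80:230,240:400],None,fx=4,fy=4,interpolation=cv2.INTER_CUBIC))
E
```

```text
red [369.4 128.5] 530 [0.6094 0.1291 0.115 ] depth pt [0.6094 0.129  0.1141]
blue [86.7 74. ] 18914 [0.4777 0.3635 0.115 ] depth pt [4.335e-01 4.285e-01 3.000e-04]
blue [479.7 179.9] 182 [0.6438 0.008  0.115 ] depth pt [0.6438 0.0078 0.1146]
blue [396.8 202.8] 329 [0.5705 0.0506 0.102 ] depth pt [0.5704 0.0504 0.1015]
blue [424.1 272.4] 426 [ 0.5321 -0.0251  0.115 ] depth pt [ 0.5318 -0.0258  0.1139]
yel [285.1 172.3] 486 [0.528  0.1666 0.138 ] depth pt [0.5307 0.1672 0.1491]
```

View pics/w1z.png

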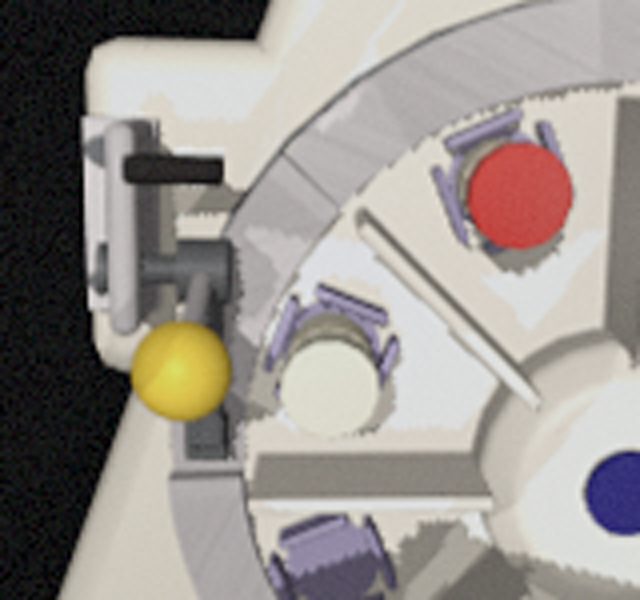

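Run:
```python
from h import *
H=np.array([.5705,.0505]);B=won('w1',285.1,172.3,.138)[:2]
n=won('w1',291.8,194,.072);
for u,v,h in ((290.7,147.5,.086),(290,147.5,.08)):
    p=won('w1',u,v,h); dv=p[:2]-n[:2]; print(n,p,np.linalg.norm(dv),np.degrees(np.arctan2(dv[1],dv[0])),'r',np.linalg.norm(p[:2]-H),np.linalg.norm(n[:2]-H))
    db=B-p[:2]; print('ball-pivot',np.linalg.norm(db),np.degrees(np.arctan2(db[1],db[0])))
print(np.linalg.norm(B-H))
```

```text
[0.49628524 0.14109311 0.072     ] [0.54068849 0.17602906 0.086     ] 0.056499279939356 38.195253964295844 r 0.12902042946363906 0.11711080788227923
ball-pivot 0.015821138572634046 -143.33734578410647
[0.49628524 0.14109311 0.072     ] [0.53915761 0.17651519 0.08      ] 0.05561261901755407 39.564256996227854 r 0.12985443034295358 0.11711080788227923
ball-pivot 0.014940409941741244 -138.33001978221387
0.12361860424192277
```

Run:
```python
from h import *
go([.500,.1435,.2],-51)
go([.500,.1435,.126],-51)
```

```text
shift [ 94.3 -35.9  22.7] turn [0.9 0.1 0. ] t 1.95
shift [168.3 -35.8  22.5] turn [0.9 0.1 0. ] t 1.95
```

Call:
carry_out(rows=[[[40, -36, 23], [1, 0, 0], 0], [[80, -36, 23], [1, 0, 0], 0], [[120, -36, 23], [1, 0, 0], 0], [[155, -36, 23], [1, 0, 0], 0], [[155, -36, 23], [1, 0, 0], 0]])

```text
clock: 2.45
eef_pos: [0.4956, 0.1411, 0.1349]
eef_rot: [-0.234, -0.664, -0.235, 0.671]
ft_force: [-0.6, -0.5, 0.3]
finger_gap: 0.002
```

Run:
```python
from h import *
go([.500,.1435,.126],-51)
snap('wrist','w2'); snap('top','t2');snap('scene','s2')
s=readout.get_state();print(s['eef_pos'],s['ft_force'])
print(wblobs('w2'))
im=cv2.imread('pics/s2.png'); cv2.imwrite('pics/s2z.png',cv2.resize(im[100:300,240:440],None,fx=3,fy=3,interpolation=cv2.INTER_CUBIC))
```

```text
shift [ 8.9  0.9 -5. ] turn [-0.3  0.5  0.3] t 2.45
[0.50143352 0.14251479 0.14211979] [-0.29185592 -0.15179358  0.28699329]
[('red', array([490.44515885,  90.01739788]), np.int32(2644)), ('blue', array([81.12183065, 24.16536438]), np.int32(6271)), ('blue', array([ 44.15179183, 153.88655558]), np.int32(4381)), ('blue', array([521.86421862, 234.39368061]), np.int32(1171)), ('blue', array([564.56235012, 355.12290168]), np.int32(1668)), ('yel', array([322.06495264, 185.77356788]), np.int32(2217))]
```

View pics/w2.png

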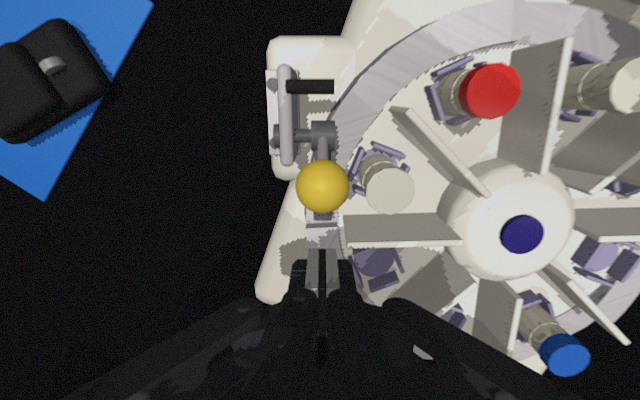

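View pics/s2z.png

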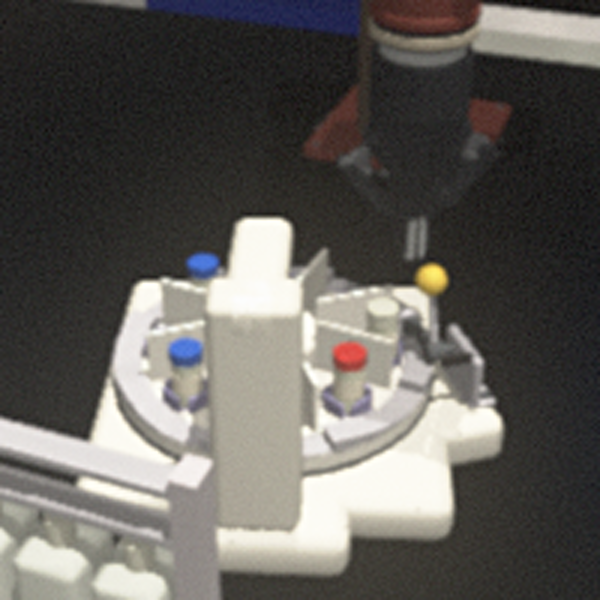

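Call:
carry_out(rows=[[[16, 0, 0], [0, 0, 0], 0], [[16, 0, -10], [0, 0, 0], 0], [[16, 0, -22], [0, 0, 0], 0], [[16, 0, -34], [0, 0, 0], 0], [[16, 0, -34], [0, 0, 0], 0]])

```text
clock: 3.1
eef_pos: [0.5292, 0.166, 0.1256]
eef_rot: [0.235, 0.668, 0.235, -0.666]
ft_force: [-0.2, -1.0, 1.0]
finger_gap: 0.002
```

Run:
```python
from h import *
s=readout.get_state();print(s['eef_pos'],s['ft_force'])
snap('wrist','w3')
```

```text
[0.52920749 0.16595358 0.1256424 ] [-0.22989052 -1.02490298  0.97357578]
```

View pics/w3.png

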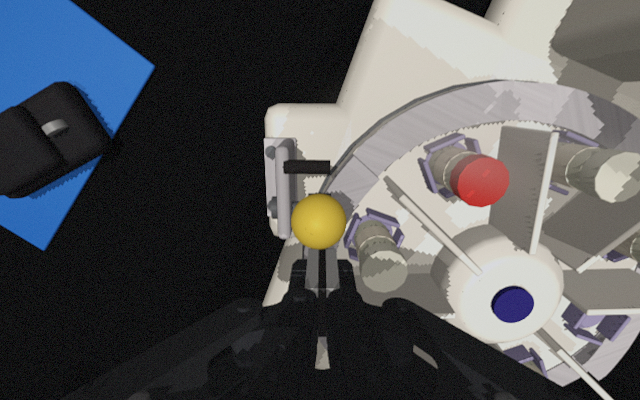

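Call:
carry_out(rows=[[[0, 0, -9], [0, 0, 0], 0], [[0, 0, -18], [0, 0, 0], 0], [[0, 0, -27], [0, 0, 0], 0], [[0, 0, -27], [0, 0, 0], 0], [[0, 0, -27], [0, 0, 0], 0]])

```text
clock: 3.65
eef_pos: [0.5479, 0.1817, 0.1239]
eef_rot: [-0.235, -0.667, -0.235, 0.667]
ft_force: [0.2, 0.2, -0.0]
finger_gap: 0.001
```

Run:
```python
from h import *
s=readout.get_state();print(s['eef_pos'],s['ft_force'])
snap('wrist','w4')
for b in wblobs('w4'):
  if b[0]=='yel': print(b, won('w4',*b[1],.119), won('w4',*b[1],.119)[:2]-[.5395,.1764])
```

```text
[0.54785279 0.18174477 0.12390894] [ 0.17357236  0.20972346 -0.02918928]
('yel', array([320.15356959, 191.37082691]), np.int32(1947)) [0.57604526 0.20538614 0.119     ] [0.03654526 0.02898614]
```

View pics/w4.png

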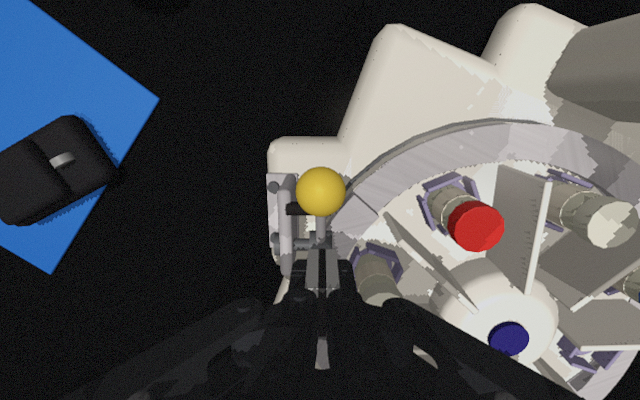

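Run:
```python
from h import *
go([.548,.182,.25],-51)
go([.597,-.032,.25],-75)
```

```text
shift [-1.261e+02 -1.000e-01 -5.000e-01] turn [-0.2  0.   0. ] t 3.7
shift [-126.1  197.4   95.5] turn [23.8  0.   0. ] t 3.7
```

Call:
carry_out(rows=[[[-50, 0, 0], [0, 0, 0], 0], [[-100, 0, 0], [0, 0, 0], 0], [[-130, 20, 15], [4, 0, 0], 0], [[-130, 60, 35], [10, 0, 0], 0], [[-130, 105, 55], [17, 0, 0], 0]])

```text
clock: 4.2
eef_pos: [0.5713, 0.065, 0.2564]
eef_rot: [0.133, 0.696, 0.133, -0.693]
ft_force: [0.2, 0.7, -0.6]
finger_gap: -0.002
```

Run:
```python
from h import *
go([.597,-.032,.25],-75)
```

```text
shift [ 6.4 99.6 12. ] turn [ 6.7 -0.2 -0.1] t 4.2
```

Call:
carry_out(rows=[[[0, 45, 6], [6, 0, 0], 0], [[0, 90, 12], [6, 0, 0], 0], [[0, 97, 12], [6, 0, 0], 0], [[0, 97, 12], [6, 0, 0], 0]])

```text
clock: 4.6
eef_pos: [0.5955, -0.0308, 0.2538]
eef_rot: [-0.096, -0.7, -0.096, 0.701]
ft_force: [0.2, 0.7, 0.5]
finger_gap: 0.003
```

Run:
```python
from h import *
snap('wrist','w5');snap('top','t5')
s=readout.get_state();print(s['eef_pos'],yawof(s))
for b in wblobs('w5'): print(b,won('w5',*b[1],.115),won('w5',*b[1],.102))
im=cv2.imread('pics/t5.png'); cv2.imwrite('pics/t5z.png',cv2.resize(im[108:248,235:370],None,fx=4.25,fy=4.25,interpolation=cv2.INTER_CUBIC))
```

```text
[ 0.59527545 -0.02847917  0.25389995] -74.18953425418607
('red', array([147.47619048, 129.52173913]), np.int32(483)) [0.60731323 0.12664118 0.115     ] [0.6043594  0.13297779 0.102     ]
('blue', array([617.34809076,  32.35085778]), np.int32(1807)) [ 0.78064644 -0.21888336  0.115     ] [ 0.78573716 -0.22858285  0.102     ]
('blue', array([291.37517053, 117.84447476]), np.int32(733)) [0.64956612 0.01083105 0.115     ] [0.64857328 0.01179281 0.102     ]
('blue', array([ 10.27855153, 160.7994429 ]), np.int32(1077)) [0.54790901 0.23977371 0.115     ] [0.54219817 0.25136089 0.102     ]
('blue', array([232.64745011, 188.16851441]), np.int32(451)) [0.57575896 0.04707951 0.115     ] [0.57134067 0.04972359 0.102     ]
('blue', array([ 11.33947773, 245.57373272]), np.int32(1302)) [0.46296992 0.24027073 0.115     ] [0.45331698 0.25188098 0.102     ]
('blue', array([300.47311828, 247.53548387]), np.int32(465)) [ 0.53514031 -0.02645619  0.115     ] [ 0.52883687 -0.02722497  0.102     ]
('blue', array([620.0351145, 391.0870229]), np.int32(655)) [ 0.45939813 -0.41763653  0.115     ] [ 0.44957943 -0.43656034  0.102     ]
('yel', array([ 47.53676471, 140.64583333]), np.int32(816)) [0.57477075 0.2085433  0.115     ] [0.5703066  0.21868105 0.102     ]
```

View pics/w5.png

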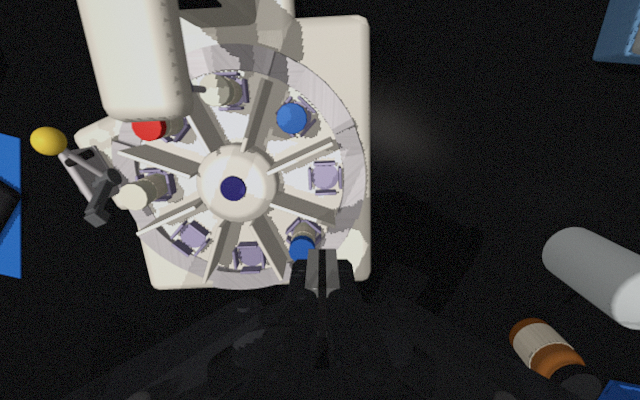

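View pics/t5z.png

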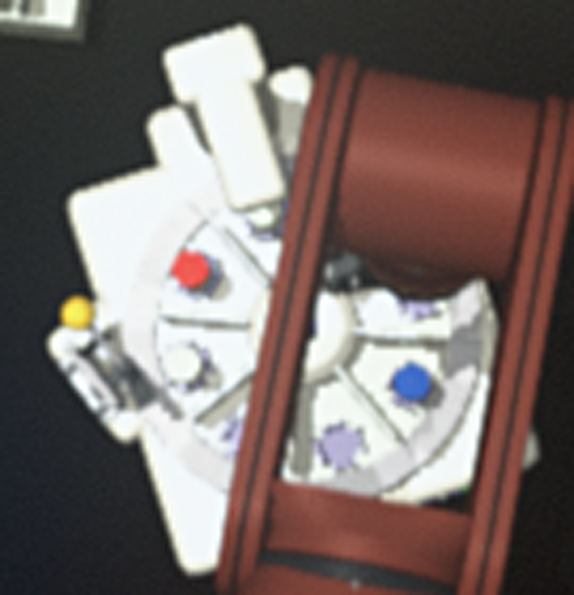

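```bash
cat >> h.py <<'E'
H=np.array([.5710,.0500])
def at(th,z,r=.085):
    a=np.radians(th); go([H[0]+r*np.cos(a),H[1]+r*np.sin(a),z],th)
E
python3 - <<'E'
from h import *
at(286,.15);at(286,.087)
E
```

```text
shift [103.9   3.    1.7] turn [-0.2  0.   0.1] t 4.7
shift [166.9   3.    1.6] turn [-0.2  0.   0.1] t 4.7
```

Call:
carry_out(rows=[[[40, 3, 2], [0, 0, 0], 0], [[80, 3, 2], [0, 0, 0], 0], [[115, 3, 2], [0, 0, 0], 0], [[145, 3, 2], [0, 0, 0], 0], [[145, 3, 2], [0, 0, 0], 0]])

```text
clock: 5.2
eef_pos: [0.5904, -0.03, 0.104]
eef_rot: [-0.097, -0.697, -0.099, 0.703]
ft_force: [-0.2, -0.7, -0.9]
finger_gap: -0.001
```

Run:
```python
from h import *
snap('wrist','w6');snap('scene','s6')
s=readout.get_state();print(s['eef_pos'],yawof(s),s['ft_force'])
at(286,.087)
im=cv2.imread('pics/s6.png'); cv2.imwrite('pics/s6z.png',cv2.resize(im[100:300,240:440],None,fx=3,fy=3,interpolation=cv2.INTER_CUBIC))
```

```text
[ 0.59430672 -0.03120652  0.1094254 ] -74.08630595472638 [ 0.27324481 -0.1254019  -0.13519739]
shift [22.4  0.5  0. ] turn [-0.1  0.   0. ] t 5.3
```

View pics/w6.png

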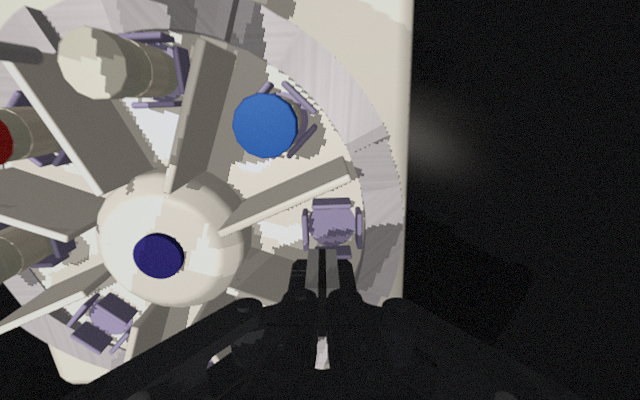

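View pics/s6z.png

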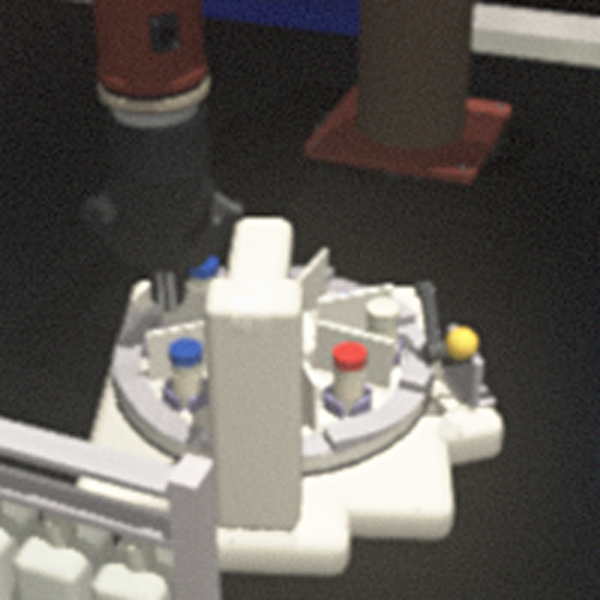

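Call:
carry_out(rows=[[[10, 0, 0], [0, 0, 0], 0], [[17, 0, 0], [0, 0, 0], 0], [[21, 0, 0], [0, 0, 0], 0], [[21, 0, 0], [0, 0, 0], 0]])

```text
clock: 5.7
eef_pos: [0.5942, -0.0326, 0.0877]
eef_rot: [-0.097, -0.7, -0.097, 0.701]
ft_force: [-0.2, -1.0, -0.1]
finger_gap: -0.001
```

Run:
```python
from h import *
s=readout.get_state();print(s['eef_pos'],yawof(s),s['ft_force'])
for t in (282,278,274,270,266): at(t,.088)
```

```text
[ 0.59423585 -0.032586    0.08769579] -74.19738959983685 [-0.21912306 -0.98345592 -0.08870827]
shift [-0.3 -1.   5.5] turn [3.8 0.  0. ] t 5.7
shift [-0.3 -1.6 11.4] turn [7.8 0.  0. ] t 5.7
shift [-0.3 -2.6 17.3] turn [11.8  0.   0. ] t 5.7
shift [-0.3 -4.  23. ] turn [15.8  0.   0. ] t 5.7
shift [-0.3 -5.8 28.7] turn [19.8  0.   0. ] t 5.7
```

Call:
carry_out(rows=[[[0, -1, 5.5], [4, 0, 0], 0], [[0, -1.6, 11.5], [8, 0, 0], 0], [[0, -2.6, 17.3], [12, 0, 0], 0], [[0, -4, 23], [16, 0, 0], 0], [[0, -5.8, 28.7], [20, 0, 0], 0]])

```text
clock: 6.2
eef_pos: [0.5662, -0.0353, 0.0887]
eef_rot: [-0.027, 0.707, -0.027, -0.706]
ft_force: [2.5, -0.6, -2.3]
finger_gap: -0.0
```

Run:
```python
from h import *
s=readout.get_state();print(s['eef_pos'],yawof(s),s['ft_force'])
for t in (262,258,254,250,246): at(t,.088)
```

```text
[ 0.5661649  -0.03533483  0.08873226] -94.38011187504426 [ 2.50896629 -0.59663853 -2.25804704]
shift [ 0.7 -0.6  7.1] turn [ 3.6 -0.1 -0. ] t 6.2
shift [ 0.7 -1.2 13. ] turn [ 7.6 -0.1 -0. ] t 6.2
shift [ 0.7 -2.2 18.8] turn [11.6 -0.1 -0. ] t 6.2
shift [ 0.7 -3.6 24.6] turn [15.6 -0.1 -0. ] t 6.2
shift [ 0.7 -5.4 30.2] turn [19.6 -0.1  0. ] t 6.2
```

Call:
carry_out(rows=[[[0, -0.6, 6], [4, 0, 0], 0], [[0, -1.2, 11.8], [8, 0, 0], 0], [[0, -2.2, 17.6], [12, 0, 0], 0], [[0, -3.6, 23.3], [16, 0, 0], 0], [[0, -3.6, 23.3], [16, 0, 0], 0]])

```text
clock: 6.7
eef_pos: [0.5422, -0.0297, 0.0885]
eef_rot: [-0.124, 0.696, -0.124, -0.696]
ft_force: [-0.2, -0.1, 0.3]
finger_gap: -0.002
```

Run:
```python
from h import *
s=readout.get_state();print(s['eef_pos'],yawof(s),s['ft_force'])
snap('wrist','w7')
p=s['eef_pos'][:2]-H; print(np.degrees(np.arctan2(p[1],p[0]))+360,np.linalg.norm(p))
for b in wblobs('w7'): print(b)
for t in (246,242,238,236,235): at(t,.088)
```

```text
[ 0.54221778 -0.02968704  0.08848997] -110.24535184447078 [-0.15843939 -0.07569041  0.29572099]
250.14074979111325 0.08472568032287495
('blue', array([210.51375948, 109.05850488]), np.int32(4615))
('blue', array([136.82517483, 280.61000538]), np.int32(1859))
('blue', array([320.89047619, 360.45714286]), np.int32(210))
shift [0.5 0.2 6.4] turn [ 3.9 -0.   0. ] t 6.75
shift [ 0.5 -0.4 12.3] turn [ 7.9 -0.   0. ] t 6.75
shift [ 0.5 -1.4 18.2] turn [11.9 -0.   0. ] t 6.75
shift [ 0.5 -2.1 21. ] turn [13.9 -0.   0. ] t 6.75
shift [ 0.5 -2.4 22.5] turn [14.9 -0.   0. ] t 6.75
```

View pics/w7.png

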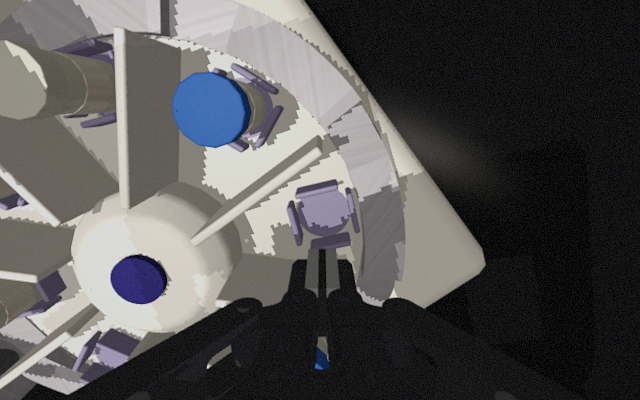

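Run:
```python
from h import *
for fn,uv,hb in (('w5',(291.4,117.8),(232.6,188.2)),('w7',(210.5,109.1),(136.8,280.6))):
    c=won(fn,*uv,.115)[:2]; h=won(fn,*hb,.102)[:2]
    for hh in (h,H): v=c-hh; print(fn,h,np.linalg.norm(v),np.degrees(np.arctan2(v[1],v[0])))
```

```text
w5 [0.57153378 0.04963289] 0.08741582096803933 -26.43645294078876
w5 [0.57153378 0.04963289] 0.08805726552091156 -26.495716492305828
w7 [0.57147981 0.04856976] 0.08758423730776503 -51.616248971016304
w7 [0.57147981 0.04856976] 0.08900475862027875 -51.94581880967826
```

Call:
carry_out(rows=[[[0, -0.2, 6], [4, 0, 0], 0], [[0, -0.8, 11.8], [8, 0, 0], 0], [[0, -1.9, 17.7], [12, 0, 0], 0], [[0, -3, 22], [15, 0, 0], 0], [[0, -3.7, 24.9], [17, 0, 0], 0]])

```text
clock: 7.25
eef_pos: [0.5209, -0.018, 0.0886]
eef_rot: [-0.225, 0.671, -0.226, -0.67]
ft_force: [0.8, -2.7, 0.1]
finger_gap: -0.003
```

Call:
carry_out(rows=[[[0, 0, 0], [0, 0, 0], 0], [[0, 0, 0], [0, 0, 0], 0]])

```text
clock: 7.45
eef_pos: [0.5207, -0.0175, 0.0883]
eef_rot: [-0.225, 0.671, -0.225, -0.67]
ft_force: [-0.1, -0.2, 0.1]
finger_gap: -0.004
```

Run:
```python
from h import *
s=readout.get_state();print(s['eef_pos'],yawof(s),s['ft_force'],s['joints'])
snap('wrist','w8');snap('scene','s8')
p=s['eef_pos'][:2]-H; print(np.degrees(np.arctan2(p[1],p[0]))+360,np.linalg.norm(p))
for b in wblobs('w8'): 
    v=won('w8',*b[1],.115)[:2]-H;print(b,won('w8',*b[1],.102),np.linalg.norm(v),np.degrees(np.arctan2(v[1],v[0])))
im=cv2.imread('pics/s8.png'); cv2.imwrite('pics/s8z.png',cv2.resize(im[100:300,240:440],None,fx=3,fy=3,interpolation=cv2.INTER_CUBIC))
```

```text
[ 0.52065935 -0.01750727  0.08832579] -127.08505677347816 [-0.05279206 -0.23193091  0.06640708] [-1.85222634e-01  1.26253794e-01  1.91979073e+00  2.68182545e-04
  1.09518158e+00  2.03270733e+00]
233.28784587643747 0.08421052259534838
('blue', array([211.82354212, 108.70907127]), np.int32(4630)) [ 0.60563674 -0.02948587  0.102     ] 0.0891514789463945 -68.73361657929526
('blue', array([138.0861141 , 280.58234661]), np.int32(1858)) [0.57105735 0.04824989 0.102     ] 0.013320746250461531 -84.49933744138218
('blue', array([321.17021277, 360.        ]), np.int32(235)) [0.48549713 0.00939341 0.102     ] 0.08961314670382035 -147.4919087645089
```

View pics/w8.png

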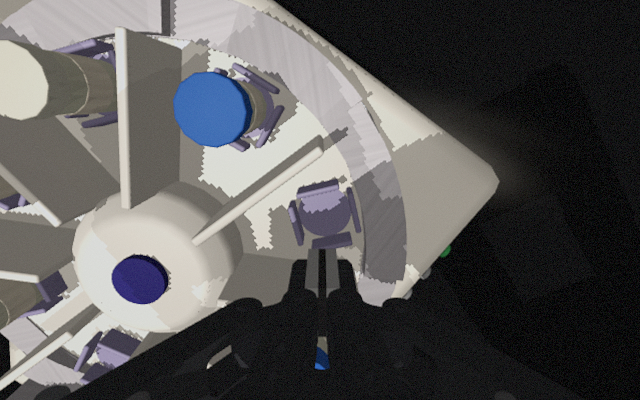

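View pics/s8z.png

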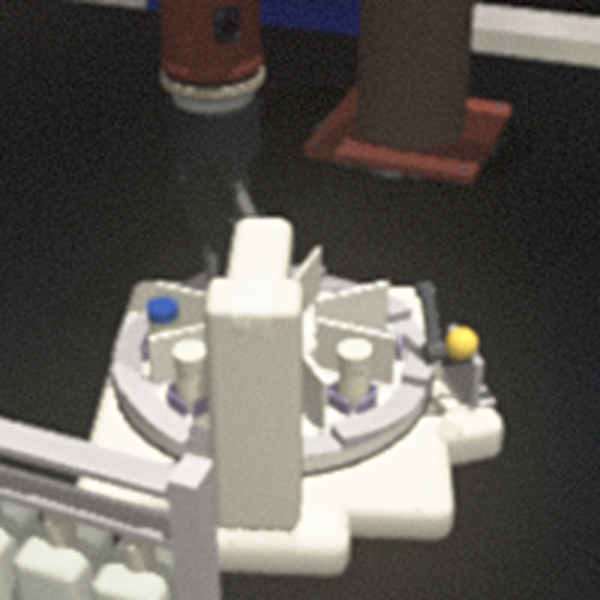

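Run:
```python
from h import *
f=lambda x,y:onz('top',x/4.25+235,y/4.25+108,.046)[:2]
# right edge points and bottom edge: refine by gradient along cross-lines
g=cv2.GaussianBlur(cv2.cvtColor(cv2.imread('pics/top0.png'),cv2.COLOR_BGR2GRAY),(3,3),0).astype(float)
def edge(pts,dx,dy):
    o=[]
    for x,y in pts:
        x=x/4.25+235;y=y/4.25+108
        ts=np.arange(-4,4.01,.1); v=cv2.remap(g.astype(np.float32),(x+ts*dx).astype(np.float32)[None],(y+ts*dy).astype(np.float32)[None],cv2.INTER_LINEAR)[0]
        i=np.argmax(v<110); o.append(onz('top',x+ts[i]*dx,y+ts[i]*dy,.046)[:2])
    o=np.array(o); l=cv2.fitLine(o.astype(np.float32),cv2.DIST_HUBER,0,.01,.01).ravel(); return np.degrees(np.arctan2(l[1],l[0])),o.std()
t=np.linspace(.1,.9,20)
print(edge([(418+(535-418)*a,92+(455-92)*a) for a in t],.95,-.3))
print(edge([(205+(520-205)*a,572+(467-572)*a) for a in t],.3,.95))
print(edge([(148+(185-148)*a,440+(555-440)*a) for a in t],-.95,.3))
```

```text
(np.float32(18.446075), np.float64(0.35415805750064083))
(np.float32(-71.54705), np.float64(0.21983881932223684))
(np.float32(18.8069), np.float64(0.14701086906860764))
```

Call:
carry_out(rows=[[[0, 0, 1.3], [0.9, 0, 0], 0], [[0, 0, 2.6], [1.7, 0, 0], 0], [[0, -0.1, 3.7], [2.5, 0, 0], 0], [[0, -0.1, 3.7], [2.5, 0, 0], 0], [[0, -0.1, 3.7], [2.5, 0, 0], 0]])

```text
clock: 8.05
eef_pos: [0.5174, -0.0151, 0.0882]
eef_rot: [-0.24, 0.665, -0.24, -0.665]
ft_force: [1.1, -1.3, 0.5]
finger_gap: -0.002
```

Run:
```python
from h import *
s=readout.get_state();print(s['eef_pos'],yawof(s),s['ft_force'])
snap('wrist','w9')
p=s['eef_pos'][:2]-H; print(np.degrees(np.arctan2(p[1],p[0]))+360,np.linalg.norm(p))
for b in wblobs('w9',1000): 
    v=won('w9',*b[1],.115)[:2]-H;print(b,won('w9',*b[1],.102),np.linalg.norm(v),np.degrees(np.arctan2(v[1],v[0])))
```

```text
[ 0.51742805 -0.01509408  0.08817487] -129.68179922368245 [ 1.13050042 -1.27526927  0.53976786]
230.54587298423516 0.08430417208244494
('blue', array([211.95259642, 108.38202973]), np.int32(4641)) [ 0.60180701 -0.03108525  0.102     ] 0.08918197163830015 -71.46855693550161
('blue', array([137.6903608 , 280.37049004]), np.int32(1857)) [0.57096159 0.04820405 0.102     ] 0.013367371650531226 -87.2409228016636
```

Call:
carry_out(rows=[[[0, 0, -6], [0, 0, 0], 0], [[0, 0, -8], [0, 0, 0], 0], [[-30, 0, -8], [0, 0, 0], 0], [[-75, 0, -8], [0, 0, 0], 0], [[-120, 0, -8], [0, 0, 0], 0]])

```text
clock: 8.6
eef_pos: [0.5226, -0.0203, 0.2084]
eef_rot: [0.24, -0.664, 0.24, 0.666]
ft_force: [0.7, -0.4, -0.2]
finger_gap: -0.003
```

Run:
```python
from h import *
s=readout.get_state();print(s['eef_pos'],yawof(s))
snap('wrist','w10');snap('top','t10')
h=None
for b in wblobs('w10',100): 
    v=won('w10',*b[1],.115)[:2]-H;print(b[:2],won('w10',*b[1],.102),np.linalg.norm(v),np.degrees(np.arctan2(v[1],v[0])))
go([.48,.09,.26],-90);go([.51,.22,.26],-51);go([.60,.226,.2],-51)
```

```text
[ 0.52262435 -0.02029494  0.20839263] -129.7038570069309
('red', array([104.38626609, 157.60515021])) [0.65688462 0.08580532 0.102     ] 0.08653624893753617 18.598130831635324
('blue', array([265.45316935, 114.87890255])) [ 0.60073628 -0.03140961  0.102     ] 0.08829499480102243 -70.95070201631748
('blue', array([217.42829828, 210.79349904])) [0.57038322 0.05002018 0.102     ] 0.0063070727576297414 -89.46421777915641
('blue', array([ 90.52205526, 369.08337373])) [0.53455245 0.26083744 0.102     ] 0.19638437440157508 99.93723681284324
('yel', array([ 72.70704846, 327.09911894])) [0.57570306 0.23384369 0.102     ] 0.16793952561007416 88.2599683174485
shift [-45.2 -55.3 107.3] turn [-39.7  -0.7   0.1] t 8.7
shift [ -45.1 -174.5  167.3] turn [-78.7  -0.7  -0.1] t 8.7
shift [  15.9 -236.2  102.5] turn [-78.7  -0.7  -0.1] t 8.7
```

View pics/w10.png

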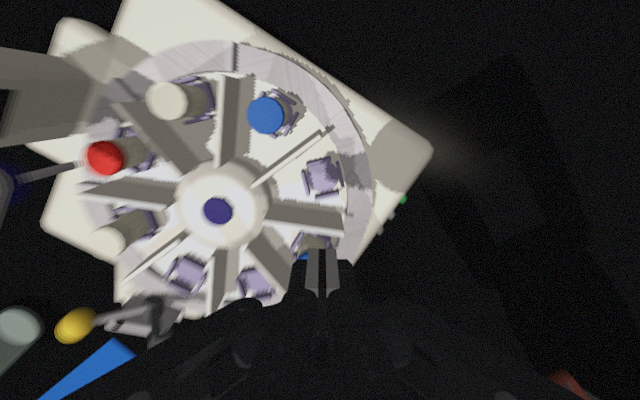

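Call:
carry_out(rows=[[[-45, -20, 0], [-8, 0, 0], 0], [[-50, -70, 20], [-16, 0, 0], 0], [[-50, -115, 45], [-24, 0, 0], 0], [[-50, -160, 65], [-32, 0, 0], 0], [[-50, -200, 85], [-40, 0, 0], 0]])

```text
clock: 9.2
eef_pos: [0.5862, 0.1896, 0.2576]
eef_rot: [-0.004, -0.707, -0.004, 0.707]
ft_force: [1.6, -0.3, -0.7]
finger_gap: -0.0
```

Run:
```python
from h import *
go([.602,.226,.25],-51)
```

```text
shift [  7.6 -36.2 -16.2] turn [-38.4   0.   -0. ] t 9.2
```

Call:
carry_out(rows=[[[5, -30, -14], [-8, 0, 0], 0], [[5, -36, -16], [-16, 0, 0], 0], [[5, -36, -16], [-24, 0, 0], 0], [[5, -36, -16], [-32, 0, 0], 0], [[5, -36, -16], [-39, 0, 0], 0]])

```text
clock: 9.7
eef_pos: [0.6015, 0.2241, 0.252]
eef_rot: [-0.24, -0.665, -0.24, 0.666]
ft_force: [-0.7, 0.3, 0.8]
finger_gap: -0.002
```

Run:
```python
from h import *
snap('wrist','w11')
s=readout.get_state();print(s['eef_pos'],yawof(s))
for b in wblobs('w11',100):
  if b[0]=='yel':print(b[:2],won('w11',*b[1],.119))
go([.602,.226,.109],-51)
```

```text
[0.60152808 0.22396874 0.2520274 ] -50.05371238857802
('yel', array([320.26862745, 224.99803922])) [0.57615146 0.20511664 0.119     ]
shift [143.   -1.2  -1.9] turn [0.9 0.1 0. ] t 9.75
```

View pics/w11.png

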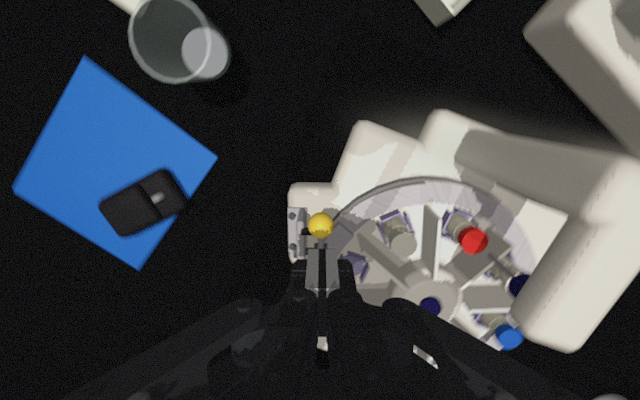

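Call:
carry_out(rows=[[[30, 0, -6], [1, 0, 0], 0], [[60, 0, -6], [1, 0, 0], 0], [[90, 0, -6], [1, 0, 0], 0], [[115, 0, -6], [1, 0, 0], 0], [[135, 0, -6], [1, 0, 0], 0]])

```text
clock: 10.25
eef_pos: [0.6052, 0.2273, 0.1153]
eef_rot: [-0.231, -0.667, -0.231, 0.669]
ft_force: [0.1, -0.3, 0.2]
finger_gap: 0.004
```

Call:
carry_out(rows=[[[7, 0, 0], [0, 0, 0], 0], [[7, 0, 0], [0, 0, 0], 0]])

```text
clock: 10.45
eef_pos: [0.6054, 0.2274, 0.1095]
eef_rot: [-0.231, -0.667, -0.232, 0.669]
ft_force: [0.2, 0.3, 0.7]
finger_gap: 0.003
```

Run:
```python
from h import *
snap('wrist','w12')
s=readout.get_state();print(s['eef_pos'],yawof(s),s['ft_force'])
for b in wblobs('w12',100):
  if b[0]=='yel':print(b[:2],won('w12',*b[1],.119))
d=np.array([.777,.629]);print('along',(s['eef_pos'][:2]-[.5395,.1764])@d)
```

```text
[0.60636808 0.22768271 0.11102691] -51.75449127644927 [ 0.76076165 -0.79070285  0.3679346 ]
('yel', array([321.80351906, 352.61290323])) [0.57083581 0.20025506 0.119     ]
along 0.08421331844074634
```

View pics/w12.png

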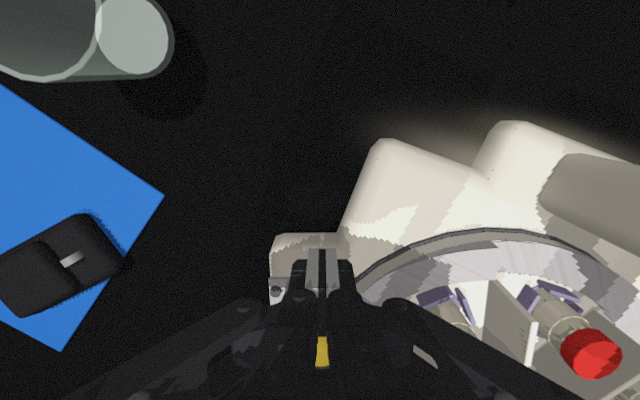

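Call:
carry_out(rows=[[[0, 0, 10], [0, 0, 0], 0], [[0, 0, 18], [0, 0, 0], 0], [[0, 0, 26], [0, 0, 0], 0], [[0, 0, 34], [0, 0, 0], 0], [[0, 0, 42], [0, 0, 0], 0]])

```text
clock: 11.0
eef_pos: [0.5764, 0.2027, 0.116]
eef_rot: [0.232, 0.671, 0.232, -0.664]
ft_force: [0.2, -0.8, 0.4]
finger_gap: -0.001
```

Call:
carry_out(rows=[[[0, 0, 6], [0, 0, 0], 0], [[0, 0, 12], [0, 0, 0], 0], [[0, 0, 14], [0, 0, 0], 0], [[0, 0, 14], [0, 0, 0], 0]])

```text
clock: 11.4
eef_pos: [0.5617, 0.1926, 0.1105]
eef_rot: [-0.232, -0.668, -0.232, 0.669]
ft_force: [0.5, -0.0, 0.1]
finger_gap: -0.0
```

Run:
```python
from h import *
s=readout.get_state();print(s['eef_pos'],yawof(s),s['ft_force'])
d=np.array([.777,.629]);print('along',(s['eef_pos'][:2]-[.5395,.1764])@d)
im,_=snap('scene','s13'); cv2.imwrite('pics/s13z.png',cv2.resize(im[100:300,240:440,::-1],None,fx=3,fy=3,interpolation=cv2.INTER_CUBIC))
```

```text
[0.56169665 0.19255191 0.11050508] -51.72408651123674 [ 0.4721854  -0.03899415  0.05613842]
along 0.027406350289013923
```

View pics/s13z.png

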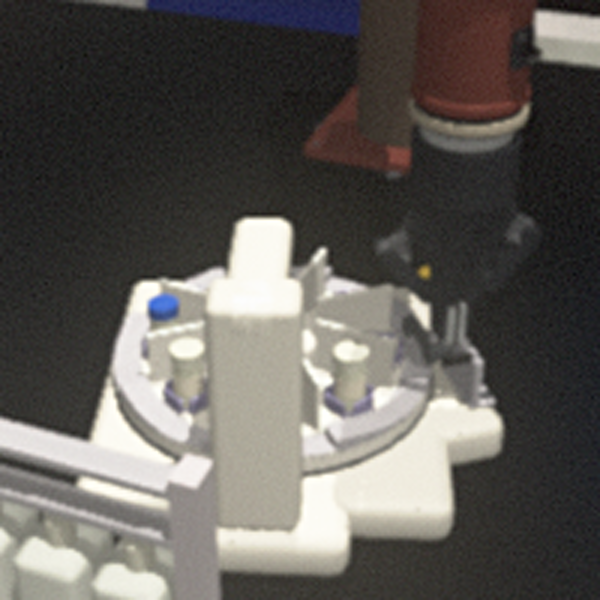

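Call:
carry_out(rows=[[[0, 0, -12], [0, 0, 0], 0], [[-30, 0, -20], [0, 0, 0], 0], [[-75, 0, -20], [0, 0, 0], 0], [[-120, 0, -20], [0, 0, 0], 0], [[-165, 0, -20], [0, 0, 0], 0]])

```text
clock: 11.95
eef_pos: [0.578, 0.2055, 0.2773]
eef_rot: [-0.232, -0.668, -0.232, 0.668]
ft_force: [1.1, -0.5, 0.8]
finger_gap: 0.0
```

Call:
carry_out(rows=[[[-20, 0, 45], [0, 0, 0], 0], [[-20, 0, 80], [0, 0, 0], 0], [[-20, 0, 80], [0, 0, 0], 0], [[-20, 0, 80], [0, 0, 0], 0]])

```text
clock: 12.35
eef_pos: [0.5153, 0.1557, 0.2963]
eef_rot: [0.232, 0.668, 0.232, -0.668]
ft_force: [0.8, 0.3, -0.4]
finger_gap: -0.002
```

Run:
```python
from h import *
s=readout.get_state();print(s['eef_pos'],yawof(s))
im,_=snap('wrist','w14');snap('top','t14'); ims,_=snap('scene','s14')
for b in wblobs('w14',100):
    hh=.138 if b[0]=='yel' else .115
    P=won('w14',*b[1],hh); v=P[:2]-H; print(b[:2],P.round(4),won('w14',*b[1],.102)[:2].round(4),np.degrees(np.arctan2(v[1],v[0])).round(1),np.linalg.norm(v).round(4))
cv2.imwrite('pics/s14z.png',cv2.resize(ims[100:300,240:440,::-1],None,fx=3,fy=3,interpolation=cv2.INTER_CUBIC))
```

```text
[0.51531572 0.1556848  0.29632209] -51.734725152532825
('red', array([469.6025878 , 117.13678373])) [0.6526 0.0812 0.115 ] [0.6556 0.0763] 20.9 0.0873
('blue', array([112.27871613,  76.61331229])) [0.4715 0.3707 0.115 ] [0.4673 0.3774] 107.2 0.3357
('blue', array([428.61309524, 195.57738095])) [0.5706 0.0571 0.115 ] [0.5703 0.0511] 93.4 0.0071
('blue', array([505.19379845, 223.02325581])) [ 0.5992 -0.0291  0.115 ] [ 0.6001 -0.0385] -70.4 0.084
('blue', array([399.0746988, 267.5060241])) [0.4889 0.0243 0.115 ] [0.4854 0.017 ] -162.6 0.086
('yel', array([320.67023555, 167.45824411])) [0.528 0.167 0.138] [0.5221 0.1626] 110.2 0.1247
```

View pics/w14.png

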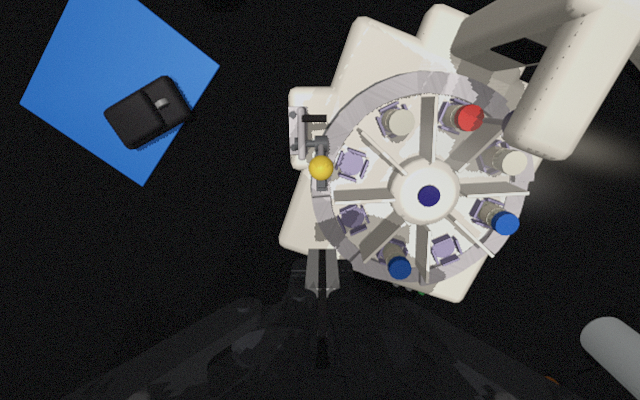

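View pics/s14z.png

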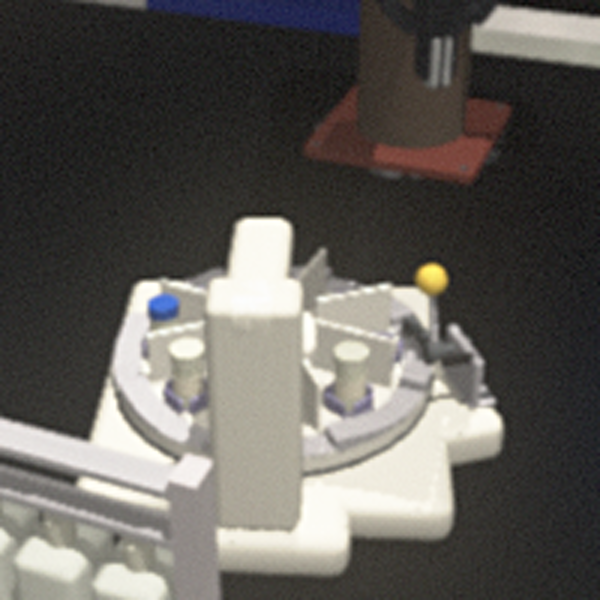

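Run:
```python
from h import *
for f in ('top0','t14'):
    for b in wblobs(f,8):
        if 240<b[1][0]<365 and 110<b[1][1]<245: P=onz('top',*b[1],.138 if b[0]=='yel' else .115);v=P[:2]-[.5703,.0465];print(f,b[0],b[1].round(1),b[2],P.round(4),np.degrees(np.arctan2(v[1],v[0])).round(1),np.linalg.norm(v).round(4))
im=cv2.imread('pics/t14.png'); cv2.imwrite('pics/t14z.png',cv2.resize(im[108:248,235:370],None,fx=4.25,fy=4.25,interpolation=cv2.INTER_CUBIC))
im=cv2.imread('pics/w14.png'); cv2.imwrite('pics/w14z.png',cv2.resize(im[70:240,280:480],None,fx=3.5,fy=3.5,interpolation=cv2.INTER_CUBIC))
```

```text
top0 red [279.6 171.1] 48 [0.6094 0.1248 0.115 ] 63.5 0.0875
top0 blue [318.6 158.6] 54 [0.6484 0.0083 0.115 ] -26.1 0.0869
top0 blue [305.5 184.6] 21 [0.5696 0.0467 0.115 ] 168.5 0.0008
top0 blue [331.6 197.6] 54 [ 0.5313 -0.0317  0.115 ] -116.5 0.0874
top0 yel [264.6 197.4] 48 [0.5288 0.1652 0.138 ] 109.3 0.1258
t14 red [296.4 158.5] 22 [0.6479 0.075  0.115 ] 20.1 0.0827
t14 blue [333.3 175.1] 52 [ 0.5989 -0.0363  0.115 ] -70.9 0.0876
t14 blue [305.5 184.6] 21 [0.5696 0.0467 0.115 ] 168.5 0.0008
t14 blue [314.7 211.8] 49 [0.4887 0.0184 0.115 ] -161.0 0.0863
```

View pics/t14z.png

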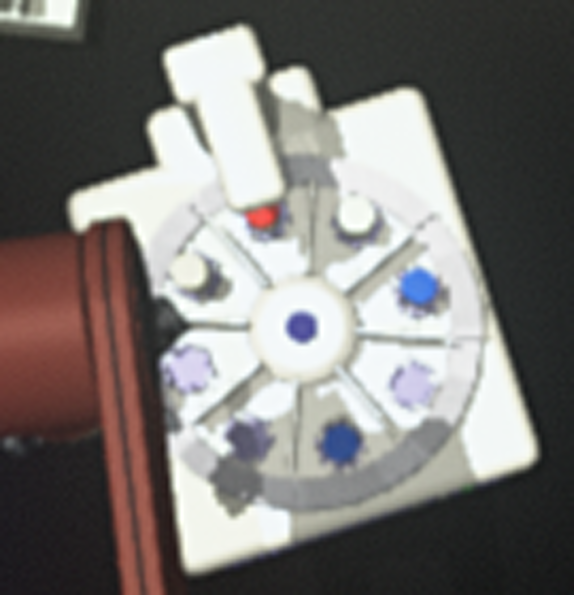

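View pics/w14z.png

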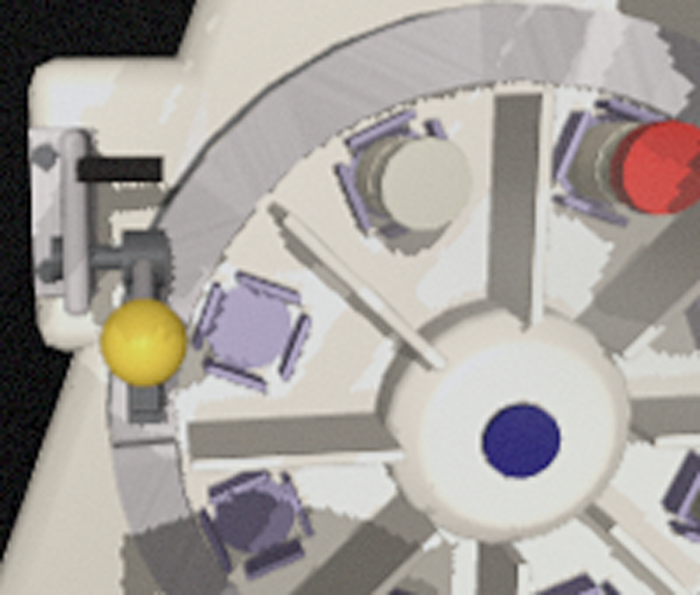

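```bash
python3 -c "
from h import *
print(robot.hand_in())"
```

```text
the job is handed in; nothing more can be done
None
```

The carousel is one notch back, with the red-capped cup under the probe and the pawl back in its notch. I handed the job in at about 12.5 s, and no verdict was reported.

With shut fingers I tipped the yellow ball back until the ball measured 46.6 mm beyond the pivot, so the pawl was on its stop. I then pushed the empty-bay divider clockwise and tipped the ball forward so the pawl fell in.

**Last checks before handing in:**
- **Carousel turn:** the blue caps in the top view show about −44.5° to −44.8°. The wrist view just after the push showed −45°.
- **Red cap:** the wrist view straight after the push put it at 18.6°, against a sampler yaw of about 18.5°. Later readings gave 20 to 21°; in the top view the tower arm half hides the cap, and the wrist view was at a slant. I trusted the blue-cap figures instead.
- **Pawl:** the ball is back at its starting position, (0.528, 0.167), and the nose sits in front of the tooth step as it did at first.
- **Cups and other things:** all five cups stand in their nests, the mouse looked unmoved in the last wrist view, and no path went near the other loose things. I did not re-measure the bottle, jar and beaker.
- **Forces:** wrist force readings stayed at or under about 3.5 N. The arm was clear of everything when I handed in.

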